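# Back the stone feed wheel off by one notch

## Task

The trough's feed wheel has been advanced one notch too far. Lift the red pawl clear of the ratchet by pushing its upright tab with a fingertip, push the yellow paddle so that the wheel turns back exactly one notch (its top moving towards the pawl's pivot), then push the tab back so that the pawl drops fully into the ratchet again. Use only light fingertip pushes, grasp nothing, and leave the stones, funnel, lid and wooden gate where they are.

Things in the scene. Friction and masses are not known exactly. Their poses are not given: they have to be found in the camera images.
- feed: Green feed unit fixed on the trough's steel top. Origin: middle of the underside of its base plate (140 x 250 x 10 mm). Its x runs along the wheel's shaft, y from the wheel towards the pawl's pivot, z up; its yaw is within 0.4 rad of the world's. Paddles lie in the plane x = -45 mm, ratchet and pawl in x = +40 mm; between them a pedestal 50 mm wide (y) rises to z 108 mm.
- wheel_axis (a point): Point on the wheel's shaft axis (90 mm above the feed unit's underside) in the middle of the paddles' plane. Axes as the feed unit's.
- wheel (a joint): Feed wheel's turn, rad. Starts within 0.05 of 0 and grows BACKWARD (wheel's top moving in the feed unit's +y, towards the pawl's pivot). 8 ratchet teeth (radius 50, 10 mm deep): one notch = 0.785. Stiff (about 3 N at a paddle's end), stays where left. With the pawl down a tooth stops it about 0.15 back of 0; left over 0.15 beyond a notch, the pawl would land on a tooth tip and not drop in.
- paddle_tip (a point): Middle of the outer end of the yellow paddle, 85 mm from the shaft axis. Four flat paddles at 90 degrees (others plain wood), 26 mm wide along the shaft, 8 mm thick, from the hub (radius 24 mm) out to 85 mm. At wheel value w the yellow one, uppermost, leans from upright by 0.393 - w rad to the feed unit's -y: 22.5 degrees away from the pawl's side at 0, as far on the pawl's side one notch back.
- pawl (a joint): Lift of the red pawl, rad: 0 = fully down in the ratchet, on its stop; over 0.2 = nose clear of the teeth; 0.9 = upper stop. Stiff hinge (0.07 N m): it stays where it is left, up or down. The arm, 14 mm wide, runs from the pivot 83 mm in the feed unit's -y to the nose; when down its top is at most 10 mm above the pivot.
- pawl_pivot (a point): The pawl's pivot, on its axis in the middle of the pawl's width: x +40, y +95, z +148 mm in the feed unit's frame, whose axes it shares. The post beside it (26 mm wide in y, 10 mm thick) ends level with it.
- pawl_tab (a point): Middle of the top edge of the pawl's upright tab, 60 mm from the pivot. The tab is a plate 24 mm wide (feed unit's x), 6 mm thick, straight up from the pivot; with the pawl down it leans 0.1 rad towards the wheel (-y). Pushing it in the feed unit's +y, away from the wheel, lifts the pawl (it then leans pawl value - 0.1 rad to +y); pushing it in -y lowers the pawl.
- trough: Fixed steel-topped wooden trough, its steel top 30 mm above the table, 260 mm along x; it reaches from 280 mm on the -y side to 460 mm on the +y side of its origin, which lies on its underside near the feed unit. Two lanes with wooden rims 24 mm high start 150 mm to the +y side.
- gate_tip (a point): Free end of the small dark wooden gate (76 mm long, 20 mm high) that pivots about an upright pin between the lanes. Leave it alone.
- black_stone: Black basalt baduk stone, a lens 22 mm across and 10 mm thick, lying in one of the lanes; origin under its centre. Leave it alone.
- white_stone: White shell baduk stone, the same size, lying in the other lane; origin under its centre. Leave it alone.
- lid: Round maple lid, 140 mm across, 10 mm thick with a small knob (28 mm high in all), resting on the rim of one lane; origin under its centre. Leave it alone.
- funnel: Tin funnel standing mouth down on the steel top on the feed unit's -y side, 84 mm across, 85 mm high; origin at the centre of its mouth. Leave it alone.

How it is judged (in metres and radians):
On the way, in this order (a step that is already met when the one before it is completed fails the run):
1. the pawl is lifted clear of the ratchet before the wheel is turned (value of joint pawl above 0.22 rad and value of joint wheel between -0.25 and 0.25 rad), for 0.1 s.
2. with the pawl up, the wheel is pushed back one notch (value of joint pawl above 0.18 rad and value of joint wheel between 0.585 and 0.985 rad), for 0.2 s.
At the end, for the whole second after the job is handed in: The wheel stands one notch back (wheel value 0.785, within 0.2 rad), the pawl is down in the ratchet (pawl value under 0.06 rad), and both are at rest (value of joint pawl below 0.06 rad and value of joint wheel between 0.585 and 0.985 rad and velocity of joint wheel between -0.1 and 0.1 rad/s and velocity of joint pawl between -0.1 and 0.1 rad/s); the robot touches nothing.
It fails at once if a stone is pushed, lifted or carried (more than 20 mm) (distance of any of black_stone, white_stone from where it was at the start of the episode above 0.02 m).
It fails at once if the lid or the funnel is pushed, lifted or carried (more than 20 mm) (distance of any of lid, funnel from where it was at the start of the episode above 0.02 m).
It fails at once if the wooden gate is swung (its end more than 20 mm) (distance of gate_tip from where it was at the start of the episode above 0.02 m).
It fails at once if the robot squeezes or forces the pawl with more than 40 N (contact force between the fingers and pawl above 40 N).
It fails at once if the robot squeezes or forces the feed wheel with more than 40 N (contact force between the fingers and wheel above 40 N).
It also fails if it takes over 51 s, if anything falls off the work surface, if the arm or the gripper's body presses on something with over 40 N, if the wrist force passes 120 N, or if a joint passes its speed limit or range.

## Robot

A 6-joint arm with a two-finger parallel gripper is mounted at the origin on the work surface. World frame = base frame: x ahead of the robot, y to its left, z up, the work surface at z = 0. Lengths are in mm, angles in rad, forces in N, time in s.
With the tool pointing down it reaches from about 400 to 925 mm from the base axis. Payload 12.5 kg.
Tool frame: the origin (TCP) lies between the finger pads; the fingertips stand 11 mm ahead of it and the grasp point (between the pads) lies 8 mm behind it (env.tip_extent is the distance from the TCP to the fingertips, in mm); x points along the fingers, z is the direction in which the jaws open and shut, and the axes are right-handed (so a half turn about x gives the same grasp; the last joint's range is limited). The gripper opens to 95 mm and grips with 3 to 60 N. Pads are 20 mm wide; open, the fingers measure 119 mm over their backs; the gripper's body (75 mm by 180 mm) begins 59 mm behind the grasp point.
Start: joints at [1.052, 0.491, 1.559, -0, 1.092, -0.106], TCP at [250.72, 572.525, 225.661] pointing down, gripper open.
Joint ranges: [-3.1, 3.1], [-0.84, 2.19], [0.05, 2.79], [-1.13, 4.28], [0.06, 2.93], [-2.69, 2.69]. Speed limits (rad/s): [2.22, 2.22, 2.79, 3.14, 3.14, 3.14].

## Interface

Orientations are given as [roll, pitch, yaw] about the fixed x, y, z axes, in that order (R = Rz(yaw) Ry(pitch) Rx(roll)).
In Python, from cell import status, imaging, env gives the robot as it stands. The module is installed in compiled form; this text tells all that it offers.
- The arm moves only by the tool apply_moves, never from a script. Its argument "increments" is a list of rows, each a list of 5 numbers: the closure, from 0 (fully open) to 1 (shut), then the shift along the tool's x, y, z in mm, then the turn about the tool's x in degrees. A call has 1 to 10 rows; each row shifts and turns the commanded pose from where the row before left it, along the tool's axes as they then stand; what a row does not reach is not made up. A row lasts 1/10 s, in which the tool goes at most 50 mm and 8.59 degrees, less where a joint would pass 70% of its speed; a pose out of reach is approached as far as the arm can. A call with a gripper value outside its range is refused whole. The fingers move at their own pace and stop on an object; the grip force is fixed at half the most. Time passes only in rows, so rows that do not move let the fingers close. It gives the time, the measured TCP pose, the force and the opening at its end, in the units of the state.
- status.state(): the state, without advancing time (a new reading comes with each control period).
- imaging.read_camera(name): name is "scene" or "top"; returns a dict with "pixels" (400x640x3 uint8, red, green, blue), "fovy" (degrees; the focal length in pixels is half the picture's height over the tangent of half this angle, whatever the lens; pixels are square), "cx", "cy" (the principal point, pixels), "R" (3x3) and "t" (3): a world point X has camera coordinates R X + t. Camera axes: x right, y down, z forward; pixel columns grow to the right and rows downward; lengths in mm; the calibration is good to about 2 mm. A picture is of the moment at which its call begins. There is no depth.
- env.job_done(): hands the job in, once; it reports no verdict.
The state is a dict: "t": time; "joints": joint angles; "qvel": joint speeds; "tau": joint torques, N m; "eef_pos": TCP position; "tcp_rot": TCP orientation; "ft_force": force on the tool from outside, world axes, zero at the start; "moment": the same for the moment, N m; "opening": opening from 0.0 (shut) to 1.0 (fully open).
Only numpy, scipy, OpenCV 4.12 (cv2) and the standard library are available. Lean on these libraries where they do the work, as an engineer would, in place of code of your own. Each camera call takes 0.05 s, during which the arm holds its last target. There are 200 camera calls.

## Working session

There is one attempt and no reset: what is moved stays moved. The work goes in short steps, Python scripts to look and compute and a tool call to move; the robot and the scene stay as the last step left them, time stands still between calls to the robot, and variables do not carry over. Pictures are saved under pics/ and viewed, about 8 in all and at most 12, crops included, and the job is handed in when it is done.

Besides the shell and the picture viewer there is one more tool, called after "Request:" as name(argument=value, ...) on one line, values as JSON. apply_moves: Moves the arm, as the interface text tells. Its arguments: {"type":"object","properties":{"increments":{"type":"array"}},"required":["increments"]}

```bash
mkdir -p pics
cat > h.py <<'E'
import numpy as np, cv2, sys
from cell import status, imaging, env
def cam(n):
    d=imaging.read_camera(n); d['R']=np.array(d['R']).reshape(3,3); d['t']=np.array(d['t']).ravel()
    d['f']=200/np.tan(np.radians(d['fovy'])/2); return d
def proj(d,X):
    c=np.atleast_2d(X)@d['R'].T+d['t']; return c[:,:2]/c[:,2:]*d['f']+[d['cx'],d['cy']]
def ray(d,uv):
    v=d['R'].T@np.array([(uv[0]-d['cx'])/d['f'],(uv[1]-d['cy'])/d['f'],1]); return -d['R'].T@d['t'],v/np.linalg.norm(v)
def plane(d,uv,z):
    o,v=ray(d,uv); return o+v*(z-o[2])/v[2]
def tri(d1,p1,d2,p2):
    A=0;b=0;R=[ray(d1,p1),ray(d2,p2)]
    for o,v in R: P=np.eye(3)-np.outer(v,v); A=A+P; b=b+P@o
    X=np.linalg.solve(A,b); return X,[np.linalg.norm(np.cross(X-o,v)) for o,v in R]
def save(d,name): cv2.imwrite('pics/'+name,d['pixels'][:,:,::-1])
E
python3 - <<'E'
from h import *
for n in('scene','top'):
    d=cam(n); save(d,n+'0.png'); print(n,d['fovy'],d['cx'],d['cy'],(-d['R'].T@d['t']).round(),d['R'].round(2).tolist())
s=status.state(); print(s['t'],s['eef_pos'],s['tcp_rot'],s['opening'],env.tip_extent)
E
```

```text
scene 43.68596304558899 323.3263189012607 202.22633024903206 [1257.  488. 1152.] [[-0.53, 0.85, 0.02], [0.66, 0.42, -0.62], [-0.54, -0.32, -0.78]]
top 51.71106858506493 321.3502241181132 198.38086404157946 [ 486.   56. 1057.] [[0.01, -1.0, -0.02], [-0.99, -0.01, -0.12], [0.12, 0.02, -0.99]]
0.1 [250.60973217 572.33976993 225.13410137] [ 3.01572743  1.56982967 -2.10946172] 0.9990401856555543 11.0
```

View pics/scene0.png

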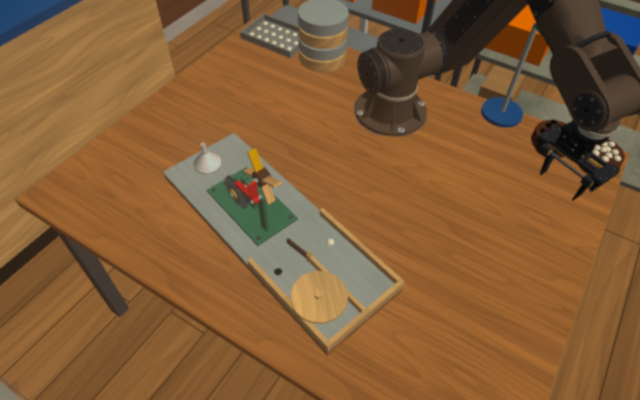

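View pics/top0.png

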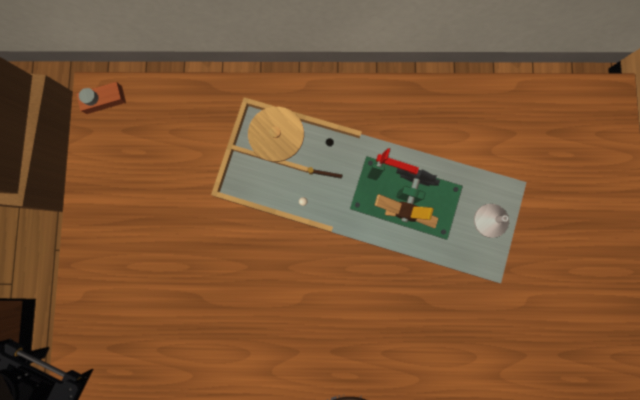

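The scene view shows the feed unit at about (255,205). The top view has its green plate at about (407,197), the red pawl at (400,162), the yellow paddle at (422,213) and the funnel at (491,220). Next I'll measure the plate corners in both views.

Run:
```python
from h import *
D={n:cam(n) for n in('scene','top')}
for n,d in D.items():
    hsv=cv2.cvtColor(d['pixels'],cv2.COLOR_RGB2HSV)
    m=cv2.inRange(hsv,(60,90,30),(90,255,160))
    roi=np.zeros_like(m)
    if n=='scene': roi[160:250,195:305]=255
    else: roi[145:250,340:470]=255
    m&=roi; pts=cv2.findNonZero(m); hull=cv2.convexHull(pts)
    for e in (2,3,4,5,6,8,10):
        a=cv2.approxPolyDP(hull,e,True)
        if len(a)==4: break
    q=a[:,0].astype(float)
    # refine: fit lines on hull edges? report plane pts
    W=np.array([plane(d,p,40) for p in q]); print(n,e,q.tolist()); print(W.round(1).tolist(),W.mean(0).round(1)); L=np.roll(W,-1,0)-W; print(np.linalg.norm(L,axis=1).round(1),np.arctan2(L[:,1],L[:,0]).round(3))
    for c,lo,hi in(('yel',(18,170,140),(30,255,255)),('red',(0,190,80),(6,255,255))):
        k=cv2.inRange(hsv,lo,hi)&roi if n=='top' else cv2.inRange(hsv,lo,hi); 
        if n=='scene': r=np.zeros_like(k); r[140:250,195:305]=255; k&=r
        p=cv2.findNonZero(k); print(c,len(p),cv2.minAreaRect(p),p[:,0].mean(0))
a=cv2.resize(D['scene']['pixels'][135:255,190:310],None,fx=5,fy=5,interpolation=cv2.INTER_CUBIC)
cv2.imwrite('pics/sc_crop.png',a[:,:,::-1])
a=cv2.resize(D['top']['pixels'][140:250,340:470],None,fx=5,fy=5,interpolation=cv2.INTER_CUBIC)
cv2.imwrite('pics/top_crop.png',a[:,:,::-1])
```

```text
scene 10 [[289.0, 222.0], [245.0, 228.0], [234.0, 211.0], [248.0, 180.0]]
[[605.6, -5.6, 40.0], [687.2, -94.9, 40.0], [657.4, -156.4, 40.0], [544.5, -193.6, 40.0]] [ 623.7 -112.6   40. ]
[120.9  68.4 118.8 197.6] [-0.83  -2.022 -2.823  1.257]
yel 190 ((255.13079833984375, 159.45384216308594), (23.020057678222656, 9.152552604675293), 70.55996704101562) [255.13157895 159.40526316]
red 217 ((250.25001525878906, 188.25), (28.991378784179688, 14.142135620117188), 45.0) [249.21198157 190.33640553]
top 2 [[461.0, 187.0], [446.0, 237.0], [351.0, 208.0], [367.0, 158.0]]
[[635.6, -270.3, 40.0], [512.0, -230.2, 40.0], [581.3, 1.6, 40.0], [707.4, -38.3, 40.0]] [ 609.1 -134.3   40. ]
[130.  242.  132.3 242.9] [ 2.828  1.28  -0.306 -1.871]
yel 228 ((421.4692687988281, 212.74618530273438), (20.217660903930664, 11.783299446105957), 7.125016689300537) [421.62280702 212.77631579]
red 287 ((398.4452819824219, 160.3087158203125), (42.05279541015625, 14.571784019470215), 19.025606155395508) [396.16376307 162.95818815]
```

View pics/sc_crop.png

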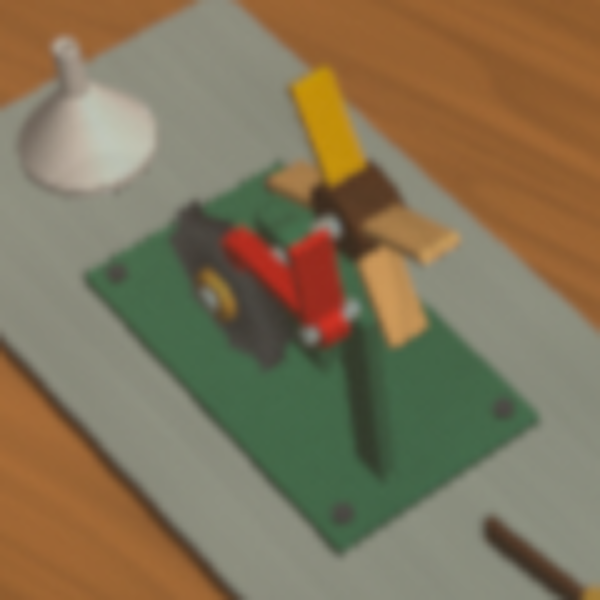

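View pics/top_crop.png

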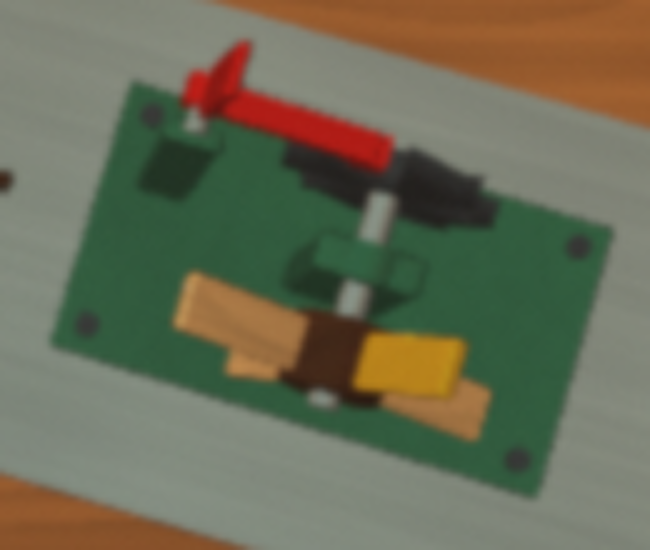

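The crops show the plate corners clearly: scene crop (340,553), (540,418), (85,275), (280,162) and top crop (135,82), (612,228), (538,497), (50,347). The tab is upright, and the yellow paddle leans toward the funnel.

```bash
cat >> h.py <<'E'
def uncrop(p,off): return (np.array(p,float)+.5)/5-.5+off
E
python3 - <<'E'
from h import *
s,t=cam('scene'),cam('top')
S=uncrop([(340,553),(85,275),(280,162),(540,418)],(190,135)); T=uncrop([(135,82),(612,228),(538,497),(50,347)],(340,140))
# order: (+x,+y),(+x,-y),(-x,-y),(-x,+y)
P=[]
for a,b in zip(S,T):
    X,r=tri(s,a,t,b); P.append(X); print('tri',X.round(1),np.round(r,1),'S40',plane(s,a,40).round(1),'T40',plane(t,b,40).round(1))
P=np.array(P);c=P.mean(0); y=(P[0]+P[3]-P[1]-P[2])/2; x=(P[0]+P[1]-P[2]-P[3])/2
print(c.round(1),np.linalg.norm(x),np.linalg.norm(y)); yaw=np.arctan2(x[1]-0,x[0]); yaw2=np.arctan2(-y[0],y[1]); print(yaw,yaw2)
psi=(yaw+3*yaw2)/4
R=np.array([[np.cos(psi),-np.sin(psi),0],[np.sin(psi),np.cos(psi),0],[0,0,1]]); o=np.array([c[0],c[1],30.])
np.savez('feed.npz',R=R,o=o,psi=psi)
F=lambda *p:o+R@np.array(p,float)
th=.393; tests={'tab':F(40,95-60*np.sin(.1),148+60*np.cos(.1)),'pivot':F(40,95,148),'tip':F(-45,-85*np.sin(th),90+85*np.cos(th)),'wheel':F(-45,0,90)}
for k,X in tests.items():
    a,b=proj(s,X)[0],proj(t,X)[0]; print(k,X.round(1),'scrop',((a-[190,135])*5+2).round(),'tcrop',((b-[340,140])*5+2).round())
E
```

```text
tri [712.5 -36.   36. ] [1.8 1.8] S40 [713.8 -32.4  40. ] T40 [712.5 -37.3  40. ]
tri [ 639.5 -271.6   41. ] [1. 1.] S40 [ 638.7 -271.3   40. ] T40 [ 640.1 -272.9   40. ]
tri [ 506.8 -232.5   39.2] [0.8 0.8] S40 [ 507.2 -231.2   40. ] T40 [ 507.2 -233.    40. ]
tri [579.2   4.9  35.5] [0.1 0.1] S40 [581.9   7.   40. ] T40 [578.8   5.1  40. ]
[ 609.5 -133.8   37.9] 138.9358549519811 247.46884990098863
-0.2925161117820905 -0.29806670382328104
tab [673.8 -60.4 237.7] scrop [309. 240.] tcrop [237.  70.]
pivot [675.5 -54.7 178. ] scrop [327. 326.] tcrop [204.  97.]
tip [ 557.  -151.8  198.5] scrop [311.  78.] tcrop [447. 368.]
wheel [ 566.5 -120.7  120. ] scrop [359. 211.] tcrop [336. 360.]
```

```bash
cat >> h.py <<'E'
from scipy.spatial.transform import Rotation as Ro
def tool():
    s=status.state(); return np.array(s['eef_pos']),Ro.from_euler('xyz',s['tcp_rot']).as_matrix(),s
def feed():
    f=np.load('feed.npz'); return f['R'],f['o'],float(f['psi'])
def goto(p): # shift in tool axes to bring fingertip to feed-frame point p
    R,o,psi=feed(); X,T,s=tool(); tip=X+11*T[:,0]
    print('t',s['t'],'tip feed',(R.T@(tip-o)).round(1),'force feed',(R.T@np.array(s['ft_force'])).round(2)); 
    z=R.T@T[:,2]; print('toolz in feed',z.round(3),'shift',(T.T@(o+R@np.array(p,float)-tip)).round(1))
    return s
E
python3 - <<'E'
from h import *
X,T,s=tool(); print(T.round(3).tolist()); R,o,psi=feed()
for sg in(1,-1):
    zt=sg*R[:,1]; a=np.degrees(np.arctan2(zt@-0 + T[:,1]@zt*-1, T[:,2]@zt)); print(sg,'turn about tool x',a,'j6',s['joints'][5])
goto([40,50,220])
E
```

```text
[[-0.0, -0.916, 0.401], [-0.0, 0.401, 0.916], [-1.0, 0.0, -0.0]]Traceback (most recent call last):
  File "<stdin>", line 4, in <module>
ValueError: matmul: Input operand 1 does not have enough dimensions (has 0, gufunc core with signature (n?,k),(k,m?)->(n?,m?) requires 1)
```

Run:
```python
from h import *
goto([40,60,250])
```

```text
t 0.3 tip feed [-549.6  570.5  184.5] force feed [-1.06 -0.18  0.03]
toolz in feed [ 0.116  0.993 -0.   ] shift [ -65.4 -644.8 -438.8]
```

Request:
apply_moves(increments=[[1, -40, 0, 0, 0], [1, -40, 0, 0, -6.6], [1, 0, 0, 0, 0]])

```text
t: 0.6
eef_pos: [251.4, 573.8, 311.0]
tcp_rot: [-0.222, 1.562, 1.055]
ft_force: [-0.7, 0.5, 0.2]
opening: 0.801
```

Run:
```python
from h import *
print(goto([40,60,250])['opening'])
```

```text
t 0.6 tip feed [-549.3  572.   270. ] force feed [-0.87  0.28  0.22]
toolz in feed [-0.003  1.     0.008] shift [  16.9 -588.  -513.7]
0.8012481283357102
```

Request:
apply_moves(increments=[[1, 0, -36, -32, 0], [1, 0, -36, -32, 0], [1, 0, -36, -32, 0], [1, 0, -36, -32, 0], [1, 0, -36, -32, 0], [1, 0, -36, -32, 0], [1, 0, -36, -32, 0], [1, 0, -36, -32, 0], [1, 0, -36, -32, 0], [1, 0, -36, -32, 0]])

```text
t: 1.6
eef_pos: [501.6, 159.1, 305.4]
tcp_rot: [0.55, 1.571, 1.822]
ft_force: [1.2, 1.1, -0.6]
opening: 0.011
```

Run:
```python
from h import *
print(goto([40,60,250])['opening'])
```

```text
t 1.6 tip feed [-188.8  248.6  264.4] force feed [ 0.88  1.39 -0.55]
toolz in feed [0.002 1.    0.   ] shift [  14.3 -229.1 -188.3]
0.011108888147016839
```

Request:
apply_moves(increments=[[1, 0, -36, -30, 0], [1, 0, -36, -30, 0], [1, 0, -36, -30, 0], [1, 0, -36, -30, 0], [1, 0, -36, -30, 0], [1, 0, -30, -25, 0], [1, 0, -14, -10, 0], [1, 0, 0, 0, 0], [1, 0, 0, 0, 0]])

```text
t: 2.5
eef_pos: [660.6, -81.3, 304.9]
tcp_rot: [1.422, 1.57, 2.694]
ft_force: [0.4, 0.0, -0.9]
opening: 0.005
```

Run:
```python
from h import *
print(goto([40,60,190])['opening'])
```

```text
t 2.5 tip feed [ 33.5  65.1 263.9] force feed [ 0.38  0.14 -0.89]
toolz in feed [0.002 1.    0.   ] shift [73.9 -6.6 -5.1]
0.004533132560696432
```

Request:
apply_moves(increments=[[1, 0, -6, -7, 0], [1, 20, 0, 0, 0], [1, 20, 0, 0, 0], [1, 20, 0, 0, 0], [1, 14, 0, 0, 0], [1, 0, 0, 0, 0], [1, 0, 0, 0, 0]])

```text
t: 3.2
eef_pos: [664.9, -89.8, 232.3]
tcp_rot: [-1.407, 1.57, -0.133]
ft_force: [0.5, -0.1, 0.8]
opening: 0.004
```

```bash
cat >> h.py <<'E'
def crops(name):
    s,t=cam('scene'),cam('top')
    a=cv2.resize(s['pixels'][135:255,190:310],(400,400),interpolation=cv2.INTER_CUBIC)
    b=cv2.resize(t['pixels'][140:250,350:460],(400,400),interpolation=cv2.INTER_CUBIC)
    cv2.imwrite('pics/'+name,np.hstack([a,b])[:,:,::-1])
E
python3 - <<'E'
from h import *
goto([40,60,190]); crops('a1.png')
E
```

```text
t 3.2 tip feed [ 40.1  58.3 191.3] force feed [0.51 0.04 0.8 ]
toolz in feed [0. 1. 0.] shift [1.3 0.1 1.7]
```

View pics/a1.png

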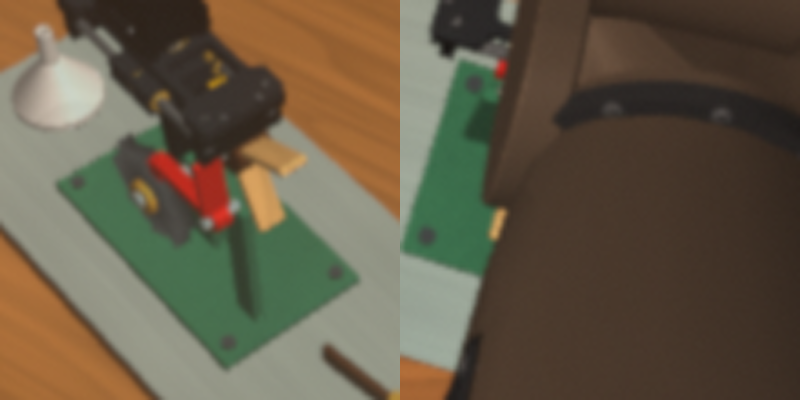

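The scene view shows the fingers above the pawl arm on the wheel side of the tab at left-crop (210,165). The arm blocks the top view here. Now I push the tab in feed +y.

Request:
apply_moves(increments=[[1, 0, 0, 5, 0], [1, 0, 0, 5, 0], [1, 0, 0, 3, 0], [1, 0, 0, 3, 0], [1, 0, 0, 3, 0], [1, 0, 0, 3, 0], [1, 0, 0, 3, 0], [1, 0, 0, 3, 0]])

```text
t: 4.1
eef_pos: [673.0, -63.2, 231.8]
tcp_rot: [-1.675, 1.57, -0.401]
ft_force: [-0.7, -3.0, 1.8]
opening: 0.006
```

Request:
apply_moves(increments=[[1, 0, 0, 3, 0], [1, 0, 0, 3, 0], [1, 0, 0, 3, 0], [1, 0, 0, 3, 0], [1, 0, 0, 0, 0], [1, 0, 0, 0, 0]])

```text
t: 4.7
eef_pos: [676.4, -51.4, 231.6]
tcp_rot: [0.23, 1.57, 1.503]
ft_force: [-0.7, -0.6, -0.7]
opening: 0.003
```

Run:
```python
from h import *
goto([40,98,190])
```

```text
t 4.7 tip feed [ 39.9  98.4 190.6] force feed [-0.5  -0.76 -0.73]
toolz in feed [0.001 1.    0.   ] shift [ 0.6 -0.1 -0.4]
```

Request:
apply_moves(increments=[[1, 0, 0, -8, 0], [1, -30, 0, 0, 0], [1, -35, 0, 0, 0], [1, 0, 25, -40, 0], [1, 0, 25, -40, 0], [1, 0, 25, -40, 0], [1, 0, 10, -32, 0], [1, 0, 0, 0, 0], [1, 0, 0, 0, 0]])

```text
t: 5.6
eef_pos: [548.0, -180.5, 297.0]
tcp_rot: [-1.215, 1.57, 0.057]
ft_force: [0.0, -0.2, -0.6]
opening: 0.003
```

Run:
```python
from h import *
goto([-45,-64,148]); crops('a2.png')
```

```text
t 5.6 tip feed [-45.2 -62.6 256. ] force feed [ 0.08 -0.23 -0.61]
toolz in feed [0.003 1.    0.   ] shift [ 1.08e+02 -1.00e-01 -1.40e+00]
```

View pics/a2.png

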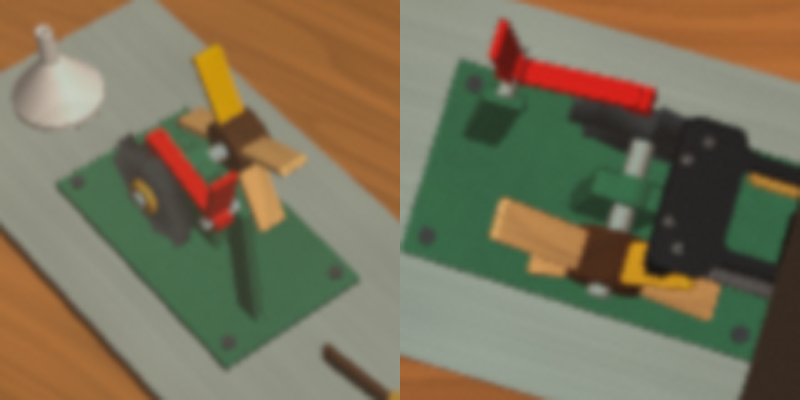

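The pawl is up: its tab leans away from the wheel at left-crop (222,190) and its nose is raised at (155,140). The wheel hasn't turned. Next I lower beside the paddle.

Request:
apply_moves(increments=[[1, 25, 0, -2, 0], [1, 25, 0, 0, 0], [1, 25, 0, 0, 0], [1, 20, 0, 0, 0], [1, 13, 0, 0, 0], [1, 0, 0, 0, 0], [1, 0, 0, 0, 0]])

```text
t: 6.4
eef_pos: [548.2, -181.4, 189.1]
tcp_rot: [-1.392, 1.57, -0.118]
ft_force: [-0.2, 1.1, -0.6]
opening: 0.005
```

Run:
```python
from h import *
goto([-45,9,148])
```

```text
t 6.4 tip feed [-44.8 -63.4 148.1] force feed [-0.46  0.98 -0.56]
toolz in feed [0. 1. 0.] shift [ 0.1  0.3 72.4]
```

Request:
apply_moves(increments=[[1, 0, 0, 6, 0], [1, 0, 0, 4, 0], [1, 0, 0, 3, 0], [1, 0, 0, 3, 0], [1, 0, 0, 3, 0], [1, 0, 0, 3, 0], [1, 0, 0, 3, 0], [1, 0, 0, 3, 0], [1, 0, 0, 3, 0], [1, 0, 0, 3, 0]])

```text
t: 7.4
eef_pos: [557.7, -149.0, 188.7]
tcp_rot: [-1.493, 1.571, -0.22]
ft_force: [-0.6, -3.1, 4.1]
opening: 0.002
```

Request:
apply_moves(increments=[[1, 0, 0, 3, 0], [1, 0, 0, 3, 0], [1, 0, 0, 3, 0], [1, 0, 0, 3, 0], [1, 0, 0, 3, 0], [1, 0, 0, 3, 0], [1, 0, 0, 3, 0], [1, 0, 0, 3, 0], [1, 0, 0, 3, 0], [1, 0, 0, 3, 0]])

```text
t: 8.4
eef_pos: [566.3, -120.3, 188.3]
tcp_rot: [1.711, 1.57, 2.985]
ft_force: [-0.5, -3.5, -2.2]
opening: 0.007
```

Request:
apply_moves(increments=[[1, 0, 0, 2, 0], [1, 0, 0, 1, 0], [1, 0, 0, 0, 0], [1, 0, 0, 0, 0]])

```text
t: 8.8
eef_pos: [567.3, -117.4, 188.7]
tcp_rot: [0.054, 1.57, 1.327]
ft_force: [-0.4, -0.7, -0.2]
opening: 0.005
```

Run:
```python
from h import *
goto([-45,8,148]); crops('a3.png')
```

```text
t 8.8 tip feed [-45.2   3.4 147.7] force feed [-0.23 -0.76 -0.17]
toolz in feed [0.001 1.    0.001] shift [-0.3 -0.2  4.6]
```

View pics/a3.png

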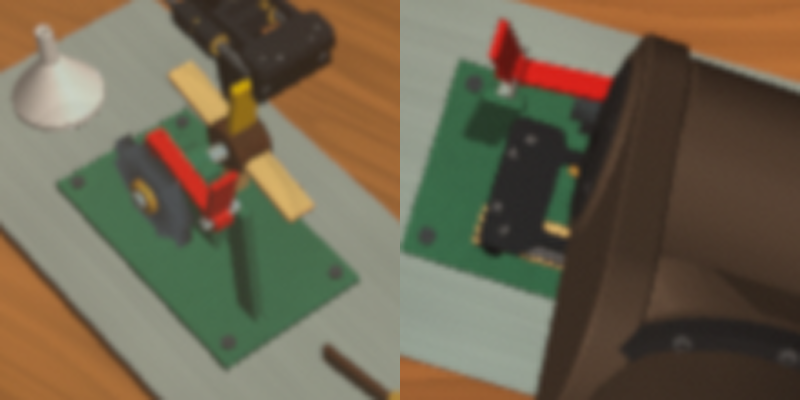

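The scene crop shows the yellow paddle tilted past upright toward the pawl at (243,105), with the pawl still up. My estimate is w ≈ 0.72, so I'll push 4 mm more, back off, raise the tool and look.

Request:
apply_moves(increments=[[1, 0, 0, 2, 0], [1, 0, 0, 2, 0], [1, 0, 0, 0, 0], [1, 0, 0, 0, 0], [1, 0, 0, 0, 0], [1, 0, 0, -8, 0], [1, 0, 0, -8, 0], [1, -40, 0, 0, 0], [1, -45, 0, -10, 0], [1, -15, 0, -30, 0]])

```text
t: 9.9
eef_pos: [553.0, -167.2, 293.0]
tcp_rot: [-1.541, 1.565, -0.266]
ft_force: [0.4, 0.3, -0.5]
opening: 0.005
```

Request:
apply_moves(increments=[[1, 0, 45, 0, 0], [1, 0, 45, 0, 0], [1, 0, 45, 0, 0], [1, 0, 0, 0, 0], [1, 0, 0, 0, 0]])

```text
t: 10.4
eef_pos: [422.8, -128.1, 289.4]
tcp_rot: [-1.539, 1.569, -0.267]
ft_force: [1.0, -0.6, 0.2]
opening: 0.005
```

Run:
```python
from h import *
goto([40,140,250])
crops('a4.png')
R,o,psi=feed(); s,t=cam('scene'),cam('top')
F=lambda *p:o+R@np.array(p,float)
for w in(.585,.685,.785,.885,.985):
    a=w-.393; X=F(-45,85*np.sin(a),90+85*np.cos(a)); u,v=proj(s,X)[0],proj(t,X)[0]
    print(w,'left',((u-[190,135])/.3).round(),'right',((v-[350,140])*400/110+[400,0]).round())
m=cv2.inRange(cv2.cvtColor(s['pixels'],cv2.COLOR_RGB2HSV),(18,170,110),(30,255,255))[135:255,190:310]
m=cv2.resize(m,(400,400),interpolation=cv2.INTER_CUBIC)>127
p=cv2.findNonZero(m.astype('u1')); print(cv2.boxPoints(cv2.minAreaRect(p)).round().tolist())
```

```text
t 10.4 tip feed [-180.2  -49.1  248.4] force feed [ 1.13 -0.24  0.18]
toolz in feed [0.002 1.    0.   ] shift [  -1.1 -219.9  189.5]
0.585 left [242.  80.] right [607. 240.]
0.685 left [249.  88.] right [592. 236.]
0.785 left [255.  96.] right [578. 232.]
0.885 left [262. 105.] right [564. 229.]
0.985 left [268. 114.] right [550. 226.]
[[226.0, 134.0], [243.0, 73.0], [268.0, 79.0], [251.0, 141.0]]
```

View pics/a4.png

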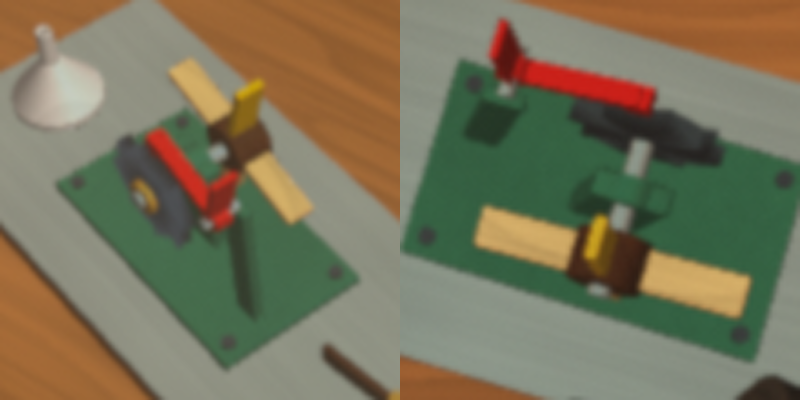

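The scene crop has the yellow end at about (252,86), and the top crop has it at about (600,236), so the wheel looks a little short of 0.785. The plain wooden paddle ends are clear: scene (180,66) and (302,215), top (746,297) and (480,226). I'll triangulate those.

Run:
```python
from h import *
R,o,psi=feed(); s,t=cam('scene'),cam('top')
us=lambda p:(np.array(p)+.5)*.3-.5+[190,135]; ut=lambda p:(np.array(p)-[400,0]+.5)*110/400-.5+[350,140]
L=lambda a,b:(lambda X,r:(R.T@(X-o),r))(*tri(s,us(a),t,ut(b)))
A,r=L((180,66),(746,297)); B,q=L((302,215),(480,226)); C,c=L((252,86),(600,236))
print(A.round(1),np.round(r,1),B.round(1),np.round(q,1),C.round(1),np.round(c,1))
d=B-A; print('w wood',.393-np.arctan2(d[2],d[1]), 'w yellow',.393+np.arctan2(C[1],C[2]-90))
for n,d,x,y in(('s',s,245,145),('t',t,395,190)):
    pass
a=cv2.resize(s['pixels'][150:205,235:290],(400,400),interpolation=cv2.INTER_CUBIC);b=cv2.resize(t['pixels'][190:235,365:455],(400,200),interpolation=cv2.INTER_CUBIC)
b=np.vstack([b,np.zeros((200,400,3),'u1')])
cv2.imwrite('pics/a5.png',np.hstack([a,b])[:,:,::-1])
```

```text
[-44.6 -80.9 114.4] [1. 1.] [-44.9  81.5  69.7] [0.5 0.5] [-45.4  23.1 174.5] [2.3 2.3]
w wood 0.6621863936097524 w yellow 0.6597628776989624
```

View pics/a5.png

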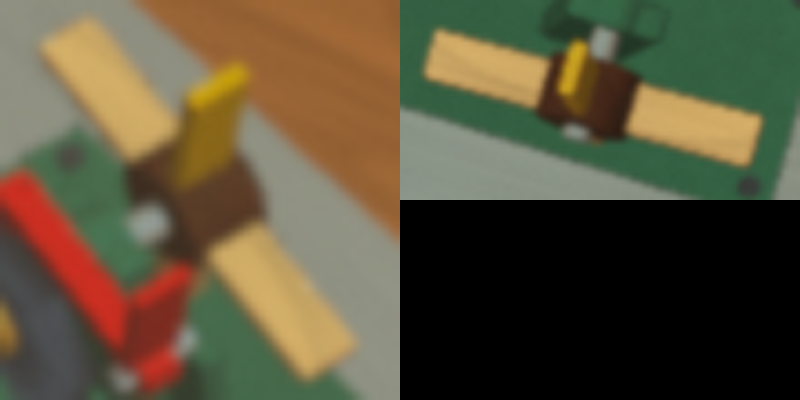

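Both estimates agree at w ≈ 0.66, from wood 0.662 and yellow 0.660. The fingertip edge probably contacts higher than I assumed, so I'll push about 7 mm further than last time, to y ≈ 14.5.

Request:
apply_moves(increments=[[1, 0, -45, 10, 0], [1, 0, -45, 12, 0], [1, 0, -45, 10, 0], [1, 0, 0, 0, 0], [1, 35, 0, 0, 0], [1, 35, 0, 0, 0], [1, 30, 0, 0, 0], [1, 0, 0, 0, 0], [1, 0, 0, 0, 0]])

```text
t: 11.6
eef_pos: [561.6, -136.9, 189.0]
tcp_rot: [1.381, 1.57, 2.654]
ft_force: [0.1, 0.4, -0.0]
opening: 0.007
```

Run:
```python
from h import *
goto([-45,14.5,148])
```

```text
t 11.6 tip feed [-45.  -16.9 148. ] force feed [-0.03  0.45 -0.04]
toolz in feed [0.001 1.    0.   ] shift [ 0.1  0.1 31.4]
```

Request:
apply_moves(increments=[[1, 0, 0, 6, 0], [1, 0, 0, 6, 0], [1, 0, 0, 4, 0], [1, 0, 0, 4, 0], [1, 0, 0, 3, 0], [1, 0, 0, 3, 0], [1, 0, 0, 2, 0], [1, 0, 0, 2, 0], [1, 0, 0, 1.5, 0], [1, 0, 0, 0, 0]])

```text
t: 12.6
eef_pos: [570.6, -106.6, 188.6]
tcp_rot: [1.111, 1.571, 2.385]
ft_force: [-0.9, -2.7, -1.7]
opening: 0.005
```

Request:
apply_moves(increments=[[1, 0, 0, 0, 0], [1, 0, 0, 0, 0], [1, 0, 0, -8, 0], [1, 0, 0, -10, 0], [1, -40, 0, 0, 0], [1, -40, 0, 0, 0], [1, -20, 0, -20, 0]])

```text
t: 13.3
eef_pos: [560.2, -142.8, 292.0]
tcp_rot: [-1.449, 1.567, -0.174]
ft_force: [1.0, -1.0, -1.0]
opening: 0.006
```

Request:
apply_moves(increments=[[1, 0, 45, 0, 0], [1, 0, 45, 0, 0], [1, 0, 45, 0, 0], [1, 0, 0, 0, 0], [1, 0, 0, 0, 0]])

```text
t: 13.8
eef_pos: [430.3, -103.8, 289.4]
tcp_rot: [-1.495, 1.569, -0.223]
ft_force: [0.1, -0.8, 0.7]
opening: 0.004
```

Run:
```python
from h import *
goto([40,140,250])
crops('a6.png')
```

```text
t 13.8 tip feed [-180.1  -23.7  248.4] force feed [ 0.36 -0.78  0.71]
toolz in feed [0.001 1.    0.   ] shift [  -1.1 -219.9  164. ]
```

View pics/a6.png

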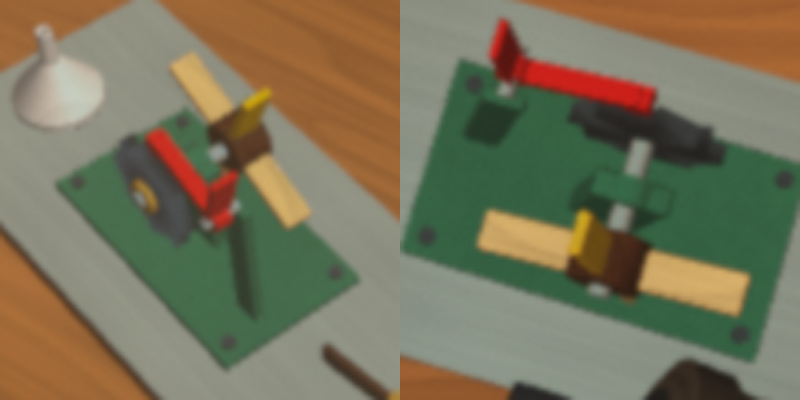

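The yellow end is now at scene crop (254,98) and top crop (576,232), which matches w ≈ 0.785 (predicted (255,96) and (578,232)). The pawl is still up. Next I move to the tab's far side.

Request:
apply_moves(increments=[[1, 0, 0, 45, 0], [1, 0, 0, 45, 0], [1, 0, -25, 40, 0], [1, 0, -35, 35, 0], [1, 0, -45, 0, 0], [1, 0, -45, 0, 0], [1, 0, -45, 0, 0], [1, 0, -25, 0, 0], [1, 0, 0, 0, 0], [1, 0, 0, 0, 0]])

```text
t: 14.9
eef_pos: [689.6, -10.4, 287.0]
tcp_rot: [1.645, 1.569, 2.918]
ft_force: [-0.5, -0.9, -0.3]
opening: 0.004
```

Run:
```python
from h import *
goto([40,142,190])
```

```text
t 14.9 tip feed [ 40.5 141.5 246. ] force feed [-0.23 -1.04 -0.26]
toolz in feed [ 0.001  1.    -0.   ] shift [56.   0.4  0.5]
```

Request:
apply_moves(increments=[[1, 20, 0, 0, 0], [1, 20, 0, 0, 0], [1, 16, 0, 0, 0], [1, 0, 0, -4, 0], [1, 0, 0, -4, 0], [1, 0, 0, -3, 0], [1, 0, 0, -3, 0], [1, 0, 0, -3, 0], [1, 0, 0, -3, 0], [1, 0, 0, -3, 0]])

```text
t: 15.9
eef_pos: [682.4, -32.3, 232.9]
tcp_rot: [-0.798, 1.57, 0.475]
ft_force: [-0.3, 1.5, 2.0]
opening: 0.002
```

Request:
apply_moves(increments=[[1, 0, 0, -2, 0], [1, 0, 0, -2, 0], [1, 0, 0, -2, 0], [1, 0, 0, -1, 0], [1, 0, 0, 0, 0]])

```text
t: 16.4
eef_pos: [680.3, -39.0, 232.6]
tcp_rot: [2.164, 1.571, -2.846]
ft_force: [-0.2, 0.1, -0.1]
opening: 0.003
```

Run:
```python
from h import *
goto([40,106,190])
```

```text
t 16.4 tip feed [ 40.  111.4 191.6] force feed [-0.26  0.05 -0.06]
toolz in feed [ 0.001  1.    -0.   ] shift [ 1.6 -0.  -5.4]
```

Request:
apply_moves(increments=[[1, 0, 0, -1, 0], [1, 0, 0, -1, 0], [1, 0, 0, -1, 0]])

```text
t: 16.7
eef_pos: [679.4, -41.7, 232.6]
tcp_rot: [-0.266, 1.571, 1.008]
ft_force: [-0.2, 0.9, 1.4]
opening: 0.008
```

Request:
apply_moves(increments=[[1, 0, 0, -1, 0], [1, 0, 0, -1, 0]])

```text
t: 16.9
eef_pos: [678.8, -43.7, 232.6]
tcp_rot: [-0.12, 1.571, 1.153]
ft_force: [-0.2, 1.2, 0.7]
opening: 0.002
```

Request:
apply_moves(increments=[[1, 0, 0, -1, 0], [1, 0, 0, 0, 0]])

```text
t: 17.1
eef_pos: [678.5, -44.7, 232.6]
tcp_rot: [1.665, 1.571, 2.938]
ft_force: [0.2, -0.2, 0.3]
opening: 0.002
```

Run:
```python
from h import *
goto([40,106,190])
```

```text
t 17.1 tip feed [ 39.9 105.4 191.6] force feed [ 0.25 -0.14  0.26]
toolz in feed [ 0.001  1.    -0.   ] shift [ 1.6 -0.1  0.6]
```

No stop felt yet, so I continue 1 mm at a time.

Request:
apply_moves(increments=[[1, 0, 0, -1, 0], [1, 0, 0, -1, 0]])

```text
t: 17.3
eef_pos: [678.0, -46.5, 232.6]
tcp_rot: [-0.136, 1.571, 1.137]
ft_force: [0.1, 1.0, 0.4]
opening: 0.004
```

Request:
apply_moves(increments=[[1, 0, 0, -1, 0]])

```text
t: 17.4
eef_pos: [677.7, -47.5, 232.6]
tcp_rot: [-0.49, 1.571, 0.784]
ft_force: [1.1, -0.2, 0.8]
opening: 0.001
```

Request:
apply_moves(increments=[[1, 0, 0, -0.5, 0], [1, 0, 0, 0, 0]])

```text
t: 17.6
eef_pos: [677.5, -48.0, 232.6]
tcp_rot: [1.673, 1.571, 2.946]
ft_force: [-0.5, 0.6, 0.3]
opening: 0.007
```

Run:
```python
from h import *
goto([40,106,190]); crops('a7.png')
```

```text
t 17.6 tip feed [ 40.  101.9 191.6] force feed [-0.69  0.45  0.3 ]
toolz in feed [ 0.001  1.    -0.   ] shift [ 1.6 -0.   4.1]
```

View pics/a7.png

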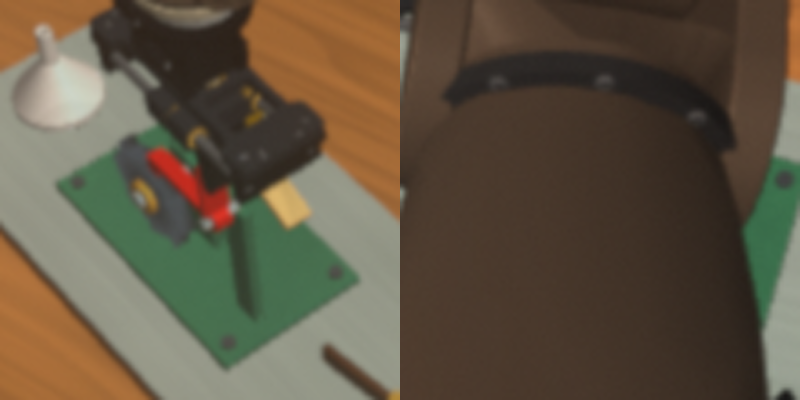

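The nose is almost down at left-crop (155,153), against about (152,160) when seated at the start. I'll keep going in small steps.

Request:
apply_moves(increments=[[1, 0, 0, -1, 0], [1, 0, 0, -0.5, 0]])

```text
t: 17.9
eef_pos: [677.1, -49.3, 232.6]
tcp_rot: [0.833, 1.571, 2.107]
ft_force: [-0.4, 0.2, -0.5]
opening: 0.003
```

Request:
apply_moves(increments=[[1, 0, 0, -0.5, 0]])

```text
t: 18.0
eef_pos: [676.9, -49.9, 232.5]
tcp_rot: [0.785, 1.571, 2.058]
ft_force: [0.8, 0.4, -0.9]
opening: 0.006
```

Request:
apply_moves(increments=[[1, 0, 0, -0.5, 0]])

```text
t: 18.1
eef_pos: [676.8, -50.3, 232.6]
tcp_rot: [0.801, 1.571, 2.075]
ft_force: [0.5, 0.4, -0.3]
opening: 0.007
```

Request:
apply_moves(increments=[[1, 0, 0, -0.5, 0]])

```text
t: 18.2
eef_pos: [676.6, -50.8, 232.6]
tcp_rot: [0.963, 1.571, 2.236]
ft_force: [1.2, 0.9, -0.8]
opening: 0.008
```

Request:
apply_moves(increments=[[1, 0, 0, -0.5, 0]])

```text
t: 18.3
eef_pos: [676.5, -51.2, 232.6]
tcp_rot: [0.187, 1.571, 1.46]
ft_force: [1.5, 2.8, 0.2]
opening: 0.002
```

Request:
apply_moves(increments=[[1, 0, 0, -0.5, 0]])

```text
t: 18.4
eef_pos: [676.5, -51.3, 232.6]
tcp_rot: [-0.041, 1.57, 1.232]
ft_force: [2.1, 5.9, 0.0]
opening: 0.004
```

Request:
apply_moves(increments=[[1, 0, 0, -0.5, 0]])

```text
t: 18.5
eef_pos: [676.4, -51.4, 232.6]
tcp_rot: [-0.074, 1.569, 1.199]
ft_force: [2.5, 6.5, -1.0]
opening: 0.004
```

Request:
apply_moves(increments=[[1, 0, 0, -0.5, 0]])

```text
t: 18.6
eef_pos: [676.4, -51.5, 232.6]
tcp_rot: [-0.09, 1.569, 1.184]
ft_force: [3.5, 10.0, -2.0]
opening: 0.001
```

Firm stop: about 10 N with almost no motion. I'll back off, clear the view and check.

Request:
apply_moves(increments=[[1, 0, 0, 5, 0], [1, 0, 0, 10, 0], [1, -40, 0, 0, 0], [1, -40, 0, 0, 0], [1, -10, 45, 0, 0], [1, 0, 45, 0, 0], [1, 0, 45, 0, 0], [1, 0, 45, 0, 0], [1, 0, 40, 0, 0], [1, 0, 0, 0, 0]])

```text
t: 19.6
eef_pos: [466.6, 27.5, 323.6]
tcp_rot: [-1.76, 1.57, -0.485]
ft_force: [0.8, -0.4, 1.1]
opening: 0.003
```

```bash
python3 - <<'E'
from h import *
goto([40,140,250]); crops('a8.png')
R,o,psi=feed(); s,t=cam('scene'),cam('top')
for p in(0,.06,.15,.3):
    a=.1-p; X=o+R@np.array([40,95-60*np.sin(a),148+60*np.cos(a)]); N=o+R@np.array([40,95-83*np.cos(p),148+83*np.sin(p)])
    print(p,'tab',((proj(s,X)[0]-[190,135])/.3).round(1),((proj(t,X)[0]-[350,140])*400/110+[400,0]).round(1),'nose',((proj(s,N)[0]-[190,135])/.3).round(1))
E
python3 - <<'E'
import cv2
# numeric comparison of red mask with the initial (pawl-down) picture
import numpy as np
from h import *
d=cam('scene'); d0=cv2.imread('pics/scene0.png')[:,:,::-1].copy()
f=lambda im: cv2.inRange(cv2.cvtColor(im,cv2.COLOR_RGB2HSV),(0,190,80),(6,255,255))[160:215,220:270]
a,b=f(d['pixels']),f(d0); print((a>0).sum(),(b>0).sum(),((a>0)!=(b>0)).sum())
E
```

```text
t 19.6 tip feed [-183.9  112.5  282.6] force feed [ 0.86 -0.14  1.12]
toolz in feed [-0.  1. -0.] shift [  32.7 -223.8   27.5]
0 tab [204.4 159. ] [534.6  49.2] nose [152.9 151.6]
0.06 tab [207.3 161.6] [528.4  47.2] nose [152.3 147.5]
0.15 tab [211.8 166. ] [519.1  44.4] nose [151.7 141.7]
0.3 tab [219.3 174.2] [503.4  40.2] nose [151.9 133.2]
210 215 9
```

View pics/a8.png

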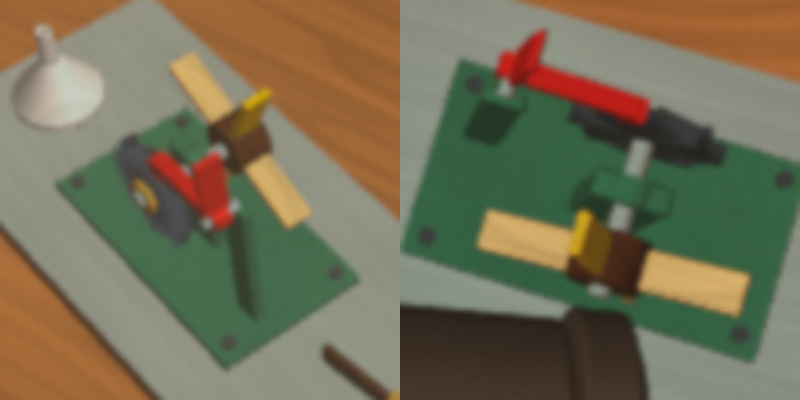

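Pawl looks seated: the tab is at left-crop (207,158), and only 9 red pixels differ from the first picture. The wheel hasn't moved. I'll run a tighter numeric check in both views.

Run:
```python
from h import *
for n,(y0,y1,x0,x1),nm in(('scene',(160,215,220,270),'scene0.png'),('top',(140,185,370,425),'top0.png')):
    d=cam(n); d0=cv2.imread('pics/'+nm)[:,:,::-1].copy()
    w=lambda im:np.clip(im[y0:y1,x0:x1,0].astype(np.float32)-im[y0:y1,x0:x1,1]-40,0,None)
    a,b=w(d['pixels']),w(d0)
    th=40; k=slice(0,None)
    c=lambda q:(np.indices(q.shape).reshape(2,-1)@q.ravel()/q.sum())[::-1].round(2)
    print(n,c(a),c(b),a.sum(),b.sum())
    # tab-only: sub-pixel shift by phase correlation
    r=(slice(0,18),slice(0,25)) if n=='top' else (slice(15,36),slice(26,44))
    print(c(a[r]),c(b[r]),cv2.phaseCorrelate(b[r].copy(),a[r].copy()))
```

```text
scene [29.19 29.97] [30.08 29.13] 20262.0 20572.0
[ 5.67 14.12] [ 5.61 14.15] ((0.10115607599474075, -0.009562955959006914), 1.0057939130950857)
top [28.61 19.85] [28.48 20.02] 37056.0 33419.0
[14.33 13.35] [14.27 13.45] ((0.37289236864601527, 0.04711803566065598), 0.9993078899383545)
```

```bash
python3 -c "
from h import *
print(env.job_done())"
```

```text
the job is handed in; nothing more can be done
None
```

I handed the job in at about 20 s of robot time. `env.job_done()` gives no verdict, so the result below rests on my own last checks.

- **What I did:** I lifted the pawl to about 0.5 rad by pushing its tab. I turned the wheel back with two pushes on the yellow paddle, then pushed the tab back until it met a firm stop. The largest force I read was about 11 N, at that stop.
- **Wheel:** It stands at about 0.785 rad by the position of the yellow paddle's end in both views. The first push came up short (0.66 by two measurements against the 0.785 I planned), so I made the second push.
- **Pawl:** The tab is back where it was in the first pictures, within about 0.1 px in the scene view and 0.4 px in the top view. A lift of 0.06 rad would move it by about 1.7 px in the top view, so the pawl reads as fully down.
- **Failed or disagreeing checks:** The whole-pawl colour centroid in the scene view differed by about 0.9 px from the start. I took that to be the turned wooden paddles entering that window, and did not check it further.
- **Other things:** The arm is clear of everything. The funnel and the visible end of the gate look unmoved in the last pictures. I did not measure the stones or lid again, but the fingers never came down near them.

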